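# Hang the copper sample back in its notch on the sample rail

## Task

Pick up the copper coupling on its strap hanger from the bench and hang it back on the sample rail, coupling to the front like the others, lowering it through the gap between the brass elbow and the galvanized tee so that the strap drops fully into the middle notch; feel for the notch gently instead of forcing the strap, and let go. Do not knock or shove the two hanging neighbours out of their notches, and leave the loose tee and the floor flange where they lie.

Things in the scene. Friction and masses are not known exactly. Their poses are not given: they have to be found in the camera images.
- sample: the copper coupling on its strap hanger, about 0.30 kg, standing upright on the bench: a steel strap 20 mm wide (y), 4 mm thick, 124 mm high, bent square into a hook at the top, a green-tarnished copper coupling banded to its front. Origin: level with its foot, straight below the middle of the hook; -x is the front (coupling side), z up. Foot to crown's underside 120 mm.
- sample_seat (a point): middle of the underside of that hanger's crown, which bears on the rail. The hook is an upside-down U along x: 25.5 mm inside, 33.5 mm outside; front leg = the strap, rear leg 40 mm long, its lowest 10 mm bent out 3 mm as a lead-in. Grasp from above across both legs (33.5 mm), finger tips 26 mm below the crown's top: the fingers then pass before and behind the rail.
- coupling_middle (a point): middle of the copper coupling: 57 mm diameter, 56 mm high, axis upright, foot level with the strap's foot; 44.5 mm in front (-x) of the hanger's origin, 28 mm above its foot
- rail: the sample rail, fixed: a dark oak board on edge, 22 mm thick (x), 250 mm long (y), 64 mm high, top edge 180 mm above the bench, on two end posts. Origin: on the bench below the board's middle; -x front, y along it, z up. Square notches in the top edge, 23 mm wide, 6 mm deep, with pale floors: at y = -66 and +66 mm and the empty middle one (see rail_edge).
- rail_edge (a point): middle of the rail's top edge (y = 0), 180 mm above the bench. The middle notch was sawn by hand: its centre lies anywhere within 14 mm either way along y of this point and must be felt for, sliding the strap lightly along the edge till it drops. Crown's underside riding on the edge: 180 mm above the bench; home: 174. Oak does not give: over 25 N between strap and rail is damage.
- elbow_hanger: hanger with the dented brass elbow (54 mm wide, 77 mm high, reaching 87 mm in front of the origin), same strap, about 0.55 kg, hanging loose in the notch at y = -66 or +66 mm. Swings aside at a light touch; a shove over 10 N is too much. Origin: level with its foot, 54 mm above the bench, below the rail's middle plane; -x front. Hung straps lean 3.5 degrees, foot towards the rail.
- elbow_seat (a point): middle of the underside of the elbow hanger's crown, 174 to 175 mm above the bench while it is in its notch
- tee_hanger: hanger with a galvanized tee (54 mm wide, 84 mm high, branch reaching 87 mm in front of the origin), same strap, about 0.65 kg, hanging loose in the other notch beside the gap. The clear gap between the two fittings is about 78 mm. Swings aside at a light touch; a shove over 10 N is too much. Origin: level with its foot, 54 mm above the bench, below the rail's middle plane; -x front.
- tee_seat (a point): middle of the underside of the tee hanger's crown, 174 to 175 mm above the bench while it is in its notch
- loose_tee: a second galvanized tee lying loose on the bench, 84 mm long (along y), 54 mm high; origin: centre of its underside. To be left alone
- flange: black-painted cast iron floor flange lying on the bench, 92 mm diameter, 26 mm high; origin: centre of its underside. To be left alone

How it is judged:
On the way, in this order (a step that is already met when the one before it is completed fails the run):
1. the copper hanger is lifted more than 60 mm off the bench (height (world z) of sample above 0.06 m), for 0.1 s.
2. its hook stands over the rail in the gap between the two neighbours, the rear leg behind the board (z of sample_seat in the frame of rail between 0.165 and 0.205 m and x of sample_seat in the frame of rail between -0.006 and 0.006 m and y of sample_seat in the frame of rail between -0.022 and 0.022 m), for 0.1 s.
At the end, for the whole second after the job is handed in: The copper hanger hangs free, still and coupling to the front in the middle notch: crown at least 2.5 mm below the rail's top edge, within 6 mm of the rail's middle plane, leaning under 8.5 degrees; elbow and tee hangers hang still in their notches (within 4.5 mm of the floor, under 8.5 degrees) (z of sample_seat in the frame of rail between 0.168 and 0.1775 m and x of sample_seat in the frame of rail between -0.006 and 0.006 m and y of sample_seat in the frame of rail between -0.018 and 0.018 m and x of coupling_middle in the frame of rail below -0.02 m and angle between each of sample, elbow_hanger, tee_hanger's own z axis and vertical below 0.15 rad and linear speed of each of sample, elbow_hanger, tee_hanger below 0.02 m/s and angular speed of sample below 0.2 rad/s and z of elbow_seat in the frame of rail between 0.168 and 0.1785 m and x of elbow_seat in the frame of rail between -0.007 and 0.007 m and z of tee_seat in the frame of rail between 0.168 and 0.1785 m and x of tee_seat in the frame of rail between -0.007 and 0.007 m); the robot touches nothing.
It fails at once if a hanging neighbour is dislodged: its strap lifts out of its notch or off the rail, or it swings more than about 17 degrees (z of any of elbow_seat, tee_seat in the frame of rail above 0.1815 m or z of any of elbow_seat, tee_seat in the frame of rail below 0.165 m or angle between any of elbow_hanger, tee_hanger's own z axis and vertical above 0.3 rad).
It fails at once if a hanging neighbour is shoved with more than 10 N (contact force between any of sample, the arm, the fingers and elbow_hanger above 10 N or contact force between any of sample, the arm, the fingers and tee_hanger above 10 N).
It fails at once if the copper hanger is forced on the rail with more than 25 N (contact force between sample and rail above 25 N).
It fails at once if the loose tee or the floor flange is moved more than 20 mm (distance of any of loose_tee, flange from where it was at the start of the episode above 0.02 m).
It also fails if it takes over 72 s, if anything falls off the work surface, if the arm or the gripper's body presses on something with over 40 N, if the wrist force passes 120 N, or if a joint passes its speed limit or range.

## Robot

A 7-joint arm with a two-finger parallel gripper is mounted at the origin on the work surface. World frame = base frame: x ahead of the robot, y to its left, z up, the work surface at z = 0. Lengths are in m, angles in rad, forces in N, time in s.
With the tool pointing down it reaches from about 0.4 to 0.9 m from the base axis. Payload 5.5 kg.
Tool frame: the origin (TCP) lies midway between the tips of the shut fingers; the grasp point (between the pads) lies robot.pinch_z behind it (robot.pinch_z is the distance from the TCP to the grasp point, in m); z points along the fingers, y is the line along which they close (so a half turn about z gives the same grasp; the last joint's range is limited). The gripper opens to 92 mm and grips with 3 to 60 N. Pads are 19 mm wide; open, the fingers measure 130 mm over their backs; the gripper's body (75 mm by 190 mm) begins 47 mm behind the grasp point.
Start: joints at [-0.848, 0.501, -0.427, 1.55, 0.221, 1.138, -0.21], TCP at [0.288, 0.583, 0.227] pointing down, gripper open.
Joint ranges: [-2.88, 2.88], [-0.31, 2.03], [-1.54, 1.56], [0.2, 2.42], [-1.41, 4.55], [0.19, 2.02], [-2.57, 2.57]. Speed limits (rad/s): [2.57, 2.57, 3.14, 3.14, 3.14, 3.14, 3.14].

## Interface

Orientations are given as a rotation vector (axis times angle).
In Python, from workcell import robot, viewer gives the robot as it stands. The module is installed in compiled form; this text tells all that it offers.
- The arm moves only by the tool move_arm, never from a script. Its argument "moves" is a list of rows, each a list of 6 numbers: the shift along the world's x, y, z in units of 40 mm (1.0 is 40 mm), then the turn, a rotation vector about the world's x, y, z in units of 6 degrees (1.0 is 6 degrees). A call has exactly 8 rows; each row shifts and turns the commanded pose from where the row before left it; what a row does not reach is not made up. A row lasts 1/12 s, in which the tool goes at most 41.7 mm and 7.16 degrees, less where a joint would pass 70% of its speed; a pose out of reach is approached as far as the arm can. A call is refused whole if a number of a shift passes 1 or a number of a turn 1, either way. A call with a gripper value outside its range is refused whole. "claw" is the opening, from 0 (shut) to 1 (fully open), set as the call begins (left out, the last holds). The fingers move at their own pace and stop on an object; "squeeze" is the grip in N (left out, the last holds). Time passes only in rows, so rows that do not move let the fingers close, or fill a call up. It gives the time, the measured TCP pose, the force, the opening and the grip force at its end, in the units of the state.
- robot.sense(): the state, without advancing time (a new reading comes with each control period).
- viewer.snapshot(name): name is "scene" or "top" or "wrist"; returns the picture (420x560x3 uint8, blue, green, red); there is no depth.
- viewer.camera_info(name): a dict with "fov_y" (degrees; the focal length in pixels is half the picture's height over the tangent of half this angle, whatever the lens; pixels are square), "cx", "cy" (the principal point, pixels), "position" and "orientation" of the camera in the world. Camera axes: x right, y down, z forward; pixel columns grow to the right and rows downward; lengths in m; the calibration is good to about 2 mm. A picture is of the moment at which its call begins: read the wrist's pose just before it. camera_info takes no time and is no camera call; for the wrist camera it gives the pose at the moment of the call.
- robot.finish_job(): hands the job in; it is judged then, once.
The state is a dict: "clock": time; "qpos": joint angles; "qd": joint speeds; "tau": joint torques, N m; "ee_pos": TCP position; "orientation": TCP orientation; "ft_force": force on the tool from outside, world axes, zero at the start; "torque": the same for the moment, N m; "grip_width": finger opening in m; "finger_force": force on a finger pad.
Only numpy, scipy, OpenCV 4.12 (cv2) and the standard library are available. Lean on these libraries where they do the work, as an engineer would, in place of code of your own. Each camera call takes 0.05 s, during which the arm holds its last target. There are 200 camera calls.

## Working session

There is one attempt and no reset: what is moved stays moved. The work goes in short steps, Python scripts to look and compute and a tool call to move; the robot and the scene stay as the last step left them, time stands still between calls to the robot, and variables do not carry over. Pictures are saved under pics/ and viewed, at most 10 in all, crops included, and the job is handed in when it is done.

Besides the shell and the picture viewer there is one more tool, called after ">>>" as a command line: name --pt "numbers of a row" for each row, then --argument value for the rest. move_arm: Moves the arm, as the interface text tells. Its arguments: {"type":"object","properties":{"moves":{"type":"array","items":{"type":"array","items":{"type":"number"}}},"claw":{"type":"number"},"squeeze":{"type":"number"}},"required":["moves"]}

```bash
mkdir -p pics
python3 - <<'E'
from workcell import robot, viewer
import cv2
s=robot.sense(); print(s, robot.pinch_z)
for n in ("scene","top","wrist"):
    print(n,viewer.camera_info(n)); cv2.imwrite(f"pics/{n}0.png",viewer.snapshot(n))
E
```

```text
{'clock': 0.0, 'qpos': array([-0.84780892,  0.50183254, -0.42679427,  1.55145707,  0.22082541,
        1.13830554, -0.21027346]), 'qd': array([-1.37150060e-03,  5.03900012e-04,  7.35549424e-04,  5.73209874e-05,
        1.02094993e-04,  3.18556493e-04,  2.12565608e-03]), 'tau': array([ 3.92452494e-04, -5.66595519e+01, -5.81668630e+00, -2.79113066e+01,
       -6.88978611e-02,  3.09238583e-02,  1.77426105e-04]), 'ee_pos': array([0.28817517, 0.58184067, 0.22568529]), 'orientation': array([-7.15630632e-01, -3.05850504e+00,  2.95195970e-03]), 'ft_force': array([ 0.02592461,  0.51166257, -0.62453356]), 'torque': array([-0.01492177,  0.04210635, -0.0287872 ]), 'finger_force': 0.0, 'grip_width': 0.09189049023172469} 0.0188
scene {'fov_y': 44.64265965714824, 'cx': 278.9818488678039, 'cy': 209.94022719990744, 'position': array([ 0.86702902, -0.45537658,  1.07569752]), 'orientation': array([-2.48086197, -0.81199281,  0.2458345 ])}
top {'fov_y': 51.15846560288953, 'cx': 288.6221948184672, 'cy': 206.49292486708254, 'position': array([0.41118518, 0.00653809, 1.05029682]), 'orientation': array([-2.14780119,  2.1777605 , -0.15655329])}
wrist {'fov_y': 66.98017075741285, 'cx': 279.04717868045844, 'cy': 210.92823443749552, 'position': array([0.2188678 , 0.61567287, 0.38318034]), 'orientation': array([2.45346542, 1.52526038, 0.22103484])}
```

View pics/scene0.png

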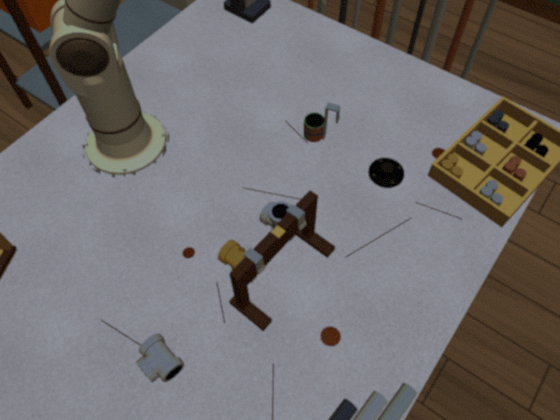

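View pics/top0.png

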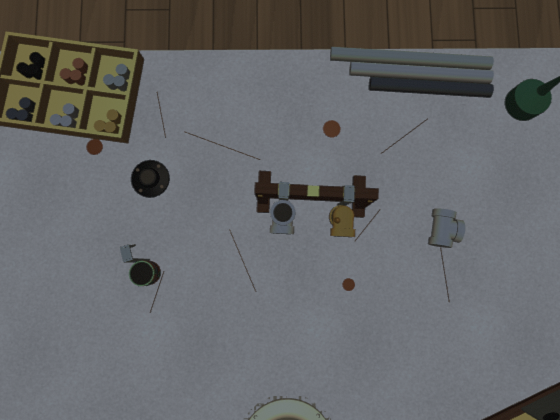

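The scene view has the sample at (315,127) with its hook at (333,108), and the rail from (240,290) to (310,200). In the top view the hook is at (127,253), the coupling at (145,272), the rail runs from (257,190) to (378,195), and the pale notch is at (313,191). I'll zoom in on these.

```bash
cat > h.py <<'E'
import numpy as np, cv2
from scipy.spatial.transform import Rotation as R
def cam(ci):
    f=210/np.tan(np.radians(ci["fov_y"]/2)); return f,ci["cx"],ci["cy"],np.array(ci["position"]),R.from_rotvec(ci["orientation"]).as_matrix()
def ray(ci,u,v,z):
    f,cx,cy,p,M=cam(ci); d=M@np.array([(u-cx)/f,(v-cy)/f,1]); return p+d*(z-p[2])/d[2]
def proj(ci,P):
    f,cx,cy,p,M=cam(ci); q=M.T@(np.array(P)-p); return np.array([cx+f*q[0]/q[2],cy+f*q[1]/q[2]])
E
python3 - <<'E'
import cv2, numpy as np
t=cv2.imread("pics/top0.png"); s=cv2.imread("pics/scene0.png")
def c(im,x,y,w,h,k): return cv2.resize(im[y:y+h,x:x+w],(w*k,h*k),interpolation=cv2.INTER_CUBIC)
a=c(t,115,240,50,50,6); b=c(s,295,95,50,50,6); d=c(t,250,168,133,75,6)
im=np.zeros((300+450,798,3),np.uint8); 
d=d[:298]
im=np.zeros((600,800,3),np.uint8); im[:300,:300]=a; im[:300,300:600]=b; im[302:600,:798]=d
cv2.imwrite("pics/z0.png",cv2.convertScaleAbs(im,alpha=1.5))
E
```

```text
(no output)
```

View pics/z0.png

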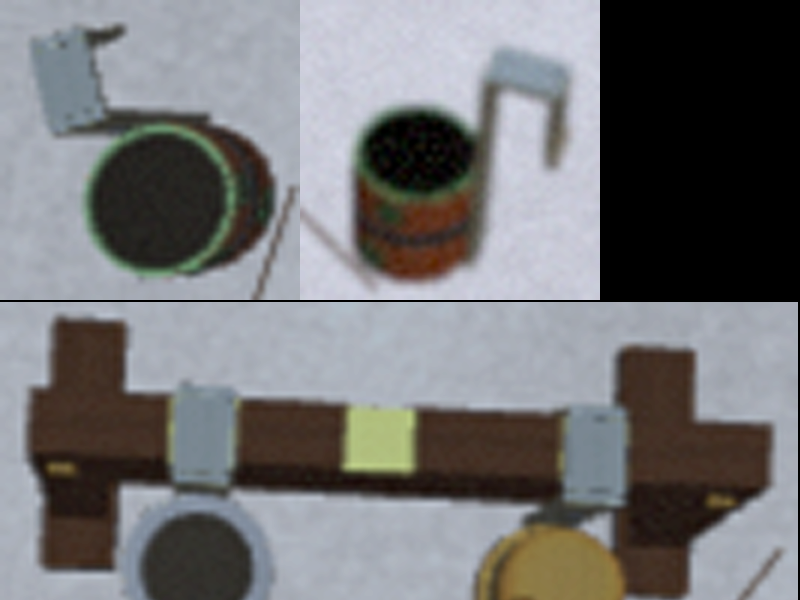

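Run:
```python
from workcell import viewer
from h import *
T=viewer.camera_info("top");S=viewer.camera_info("scene")
t=lambda x,y:(115+(x+.5)/6-.5,240+(y+.5)/6-.5)
s=lambda x,y:(295+(x-300+.5)/6-.5,95+(y+.5)/6-.5)
r=lambda x,y:(250+(x+.5)/6-.5,168+(y-302+.5)/6-.5)
for n,p in dict(c1=(33,40),c2=(85,30),c3=(106,118),c4=(57,133),cm=(70,80)).items(): print(n,ray(T,*t(*p),.124))
for n,p in dict(c1=(497,47),c2=(570,68),c3=(562,98),c4=(488,80),cm=(529,73)).items(): print('s',n,ray(S,*s(*p),.124))
print('rim',ray(T,*t(162,199),.056),ray(S,*s(418,152),.056))
print('notch',ray(T,*r(379,439),.174),ray(T,*r(345,438),.174),ray(T,*r(414,441),.174))
for p in((30,388),(30,455),(772,425),(772,490)): print('rail',ray(T,*r(*p),.18))
for p in((204,435),(595,456)): print('hang',ray(T,*r(*p),.1785))
for p in((203,565),(560,580)): print('fit',r(*p))
```

```text
c1 [0.45105995 0.34421818 0.124     ]
c2 [0.45428251 0.32629773 0.124     ]
c3 [0.42366873 0.31808056 0.124     ]
c4 [0.41874429 0.33484173 0.124     ]
cm [0.43699264 0.33094346 0.124     ]
s c1 [0.42018709 0.33505063 0.124     ]
s c2 [0.45127191 0.34295636 0.124     ]
s c3 [0.4576338  0.32705801 0.124     ]
s c4 [0.42738222 0.31749463 0.124     ]
s cm [0.43900757 0.33067627 0.124     ]
rim [0.39436919 0.31933774 0.056     ] [0.39456878 0.31976589 0.056     ]
notch [ 0.55615108 -0.05812711  0.174     ] [ 0.55663383 -0.0466479   0.174     ] [ 0.55532209 -0.0699398   0.174     ]
rail [0.57392171 0.0591039  0.18      ]
rail [0.55117293 0.05921631 0.18      ]
rail [ 0.55830484 -0.19007524  0.18      ]
rail [ 0.53622508 -0.18916834  0.18      ]
hang [0.55748704 0.00095328 0.1785    ]
hang [ 0.54873015 -0.13031226  0.1785    ]
fit (283.4166666666667, 211.41666666666666)
fit (342.9166666666667, 213.91666666666666)
```

The crown centre is at about (0.438, 0.331), with yaw about 15°. Both views agree, and the coupling comes out 44.9 mm away as it should. The rail centre is at about (0.554, -0.065) with yaw about -3.6°, and the middle notch centre is at about (0.556, -0.058). I'm moving above the sample.

>>> move_arm --pt "0.47 -0.79 0 0 0 -1" --pt "0.47 -0.79 0 0 0 -1" --pt "0.47 -0.79 0 0 0 -1" --pt "0.47 -0.79 0 0 0 -1" --pt "0.47 -0.79 0 0 0 -1" --pt "0.47 -0.79 0 0 0 -1" --pt "0.47 -0.79 0 0 0 -1" --pt "0.47 -0.79 0 0 0 -1" --claw 1 --squeeze 25

```text
clock: 0.82
ee_pos: [0.4393, 0.3279, 0.2267]
orientation: [-1.905, -2.498, 0.0]
ft_force: [0.3, 0.1, 0.3]
grip_width: 0.092
finger_force: 0.0
```

>>> move_arm --pt "0 0 0 0 0 0" --pt "0 0 0 0 0 0" --pt "0 0 0 0 0 0" --pt "0 0 0 0 0 0" --pt "0 0 0 0 0 0" --pt "0 0 0 0 0 0" --pt "0 0 0 0 0 0" --pt "0 0 0 0 0 0"

```text
clock: 1.48
ee_pos: [0.4384, 0.3303, 0.2267]
orientation: [-1.897, -2.504, 0.0]
ft_force: [-0.1, 0.4, 0.1]
grip_width: 0.0918
finger_force: 0.0
```

```bash
cat >> h.py <<'E'
def st():
    from workcell import robot
    s=robot.sense(); M=R.from_rotvec(s["orientation"]).as_matrix()
    print("t %.2f pos %s yaw_y %.2f zaxis %s w %.4f ff %.1f F %s T %s"%(s["clock"],s["ee_pos"].round(4),np.degrees(np.arctan2(M[1,1],M[0,1])),M[:,2].round(3),s["grip_width"],s["finger_force"],s["ft_force"].round(2),s["torque"].round(2)))
    return s
E
python3 - <<'E'
from h import *
from workcell import viewer
st(); W=viewer.camera_info("wrist"); im=viewer.snapshot("wrist"); cv2.imwrite("pics/w1.png",im)
print(W, proj(W,(.438,.331,.124)))
E
```

```text
t 1.48 pos [0.4384 0.3303 0.2267] yaw_y 15.73 zaxis [-0.  0. -1.] w 0.0918 ff 0.0 F [-0.08  0.41  0.08] T [-0.08  0.03  0.01]
{'fov_y': 66.98017075741285, 'cx': 279.04717868045844, 'cy': 210.92823443749552, 'position': array([0.41726652, 0.40385768, 0.38405424]), 'orientation': array([2.82950951, 0.39289355, 0.05633889])} [279.2610558  209.77303666]
```

View pics/w1.png

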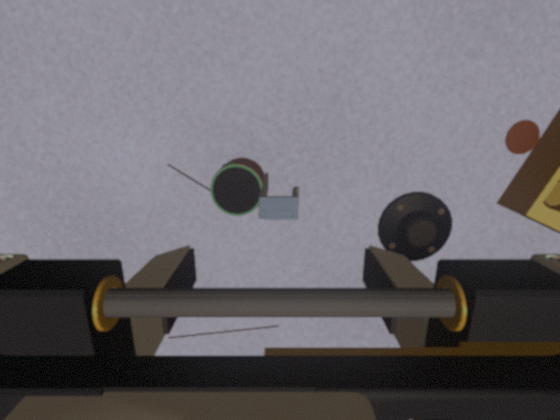

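The wrist view shows the crown squared up at about (279,208) against a predicted (279,210), so the alignment is good. I'm going down and gripping.

>>> move_arm --pt "0 0 -0.4 0 0 0" --pt "0 0 -0.4 0 0 0" --pt "0 0 -0.4 0 0 0" --pt "0 0 -0.4 0 0 0" --pt "0 0 -0.4 0 0 0" --pt "0 0 -0.4 0 0 0" --pt "0 0 -0.4 0 0 0" --pt "0 -0.01 -0.4 0 0 0"

```text
clock: 2.2
ee_pos: [0.4388, 0.3295, 0.098]
orientation: [-1.898, -2.504, -0.0]
ft_force: [-0.3, 0.2, -0.2]
grip_width: 0.0916
finger_force: 0.0
```

>>> move_arm --pt "0 0 0 0 0 0" --pt "0 0 0 0 0 0" --pt "0 0 0 0 0 0" --pt "0 0 0 0 0 0" --pt "0 0 0 0 0 0" --pt "0 0 0 0 0 0" --pt "0 0 0 0 0 0" --pt "0 0 0 0 0 0" --claw 0.2 --squeeze 25

```text
clock: 2.87
ee_pos: [0.439, 0.3294, 0.0991]
orientation: [1.898, 2.503, 0.001]
ft_force: [1.0, -0.1, -0.1]
grip_width: 0.0427
finger_force: 0.0
```

>>> move_arm --pt "0 0 0 0 0 0" --pt "0 0 0 0 0 0" --pt "0 0 0 0 0 0" --pt "0 0 0 0 0 0" --pt "0 0 0 0 0 0" --pt "0 0 0 0 0 0" --pt "0 0 0 0 0 0" --pt "0 0 0 0 0 0"

```text
clock: 3.53
ee_pos: [0.4387, 0.3293, 0.0988]
orientation: [-1.898, -2.503, 0.0]
ft_force: [-2.6, -0.6, 4.3]
grip_width: 0.033
finger_force: 25.0
```

>>> move_arm --pt "0 0 0.2 0 0 0" --pt "0 0 0.5 0 0 0" --pt "0 0 0.8 0 0 0" --pt "0 0 0.9 0 0 0" --pt "0 0 0.9 0 0 0" --pt "0 0 0.9 0 0 0" --pt "0 0 0.8 0 0 0" --pt "0 0 0.6 0 0 0"

```text
clock: 4.2
ee_pos: [0.4393, 0.3295, 0.3258]
orientation: [1.898, 2.502, 0.005]
ft_force: [-0.0, 1.1, -3.8]
grip_width: 0.0335
finger_force: 25.0
```

>>> move_arm --pt "0 -0.4 0 0 0 -0.6" --pt "0.3 -0.8 0 0 0 -0.6" --pt "0.4 -0.8 0 0 0 -0.6" --pt "0.4 -0.8 0 0 0 -0.5" --pt "0.4 -0.8 0 0 0 -0.5" --pt "0.4 -0.8 0 0 0 -0.4" --pt "0.4 -0.8 0 0 0 0" --pt "0.3 -0.8 0 0 0 0"

```text
clock: 4.87
ee_pos: [0.5434, 0.0873, 0.3223]
orientation: [2.289, 2.151, -0.0]
ft_force: [1.6, 0.7, -3.4]
grip_width: 0.0334
finger_force: 25.0
```

```bash
python3 -c "
from h import *
st()"
```

```text
t 4.87 pos [0.5434 0.0873 0.3223] yaw_y -3.57 zaxis [-0. -0. -1.] w 0.0334 ff 25.0 F [ 1.59  0.72 -3.41] T [-0.11 -0.15  0.03]
```

>>> move_arm --pt "0.1 -0.8 0 0 0 0" --pt "0.1 -0.8 0 0 0 0" --pt "0.05 -0.7 0 0 0 0" --pt "0 -0.6 0 0 0 0" --pt "0 -0.4 0 0 0 0" --pt "0 -0.25 0 0 0 0" --pt "0 -0.1 0 0 0 0" --pt "0 0 0 0 0 0"

```text
clock: 5.53
ee_pos: [0.5526, -0.0572, 0.3225]
orientation: [-2.29, -2.15, 0.0]
ft_force: [-0.4, -0.2, -3.7]
grip_width: 0.0334
finger_force: 25.0
```

Run:
```python
from h import *
from workcell import viewer
st()
W=viewer.camera_info("wrist"); w=viewer.snapshot("wrist"); t=viewer.snapshot("top"); s=viewer.snapshot("scene")
cv2.imwrite("pics/w2.png",w);cv2.imwrite("pics/t2.png",t);cv2.imwrite("pics/s2.png",s)
np.save("W2.npy",W,allow_pickle=True)
k=lambda im,x,y,w,h,f: cv2.resize(im[y:y+h,x:x+w],(w*f,h*f),interpolation=cv2.INTER_CUBIC)
out=np.zeros((600,800,3),np.uint8); out[:420,:560]=w[:, :]
out[300:600,560:]=k(s,210,160,120,150,2); out[:260,560:]=k(t,250,150,120,130,2)
cv2.imwrite("pics/z2.png",cv2.convertScaleAbs(out,alpha=1.4))
```

```text
t 5.53 pos [ 0.5526 -0.0572  0.3225] yaw_y -3.61 zaxis [-0.  0. -1.] w 0.0334 ff 25.0 F [-0.4  -0.16 -3.73] T [-0.13 -0.08  0.03]
```

View pics/z2.png

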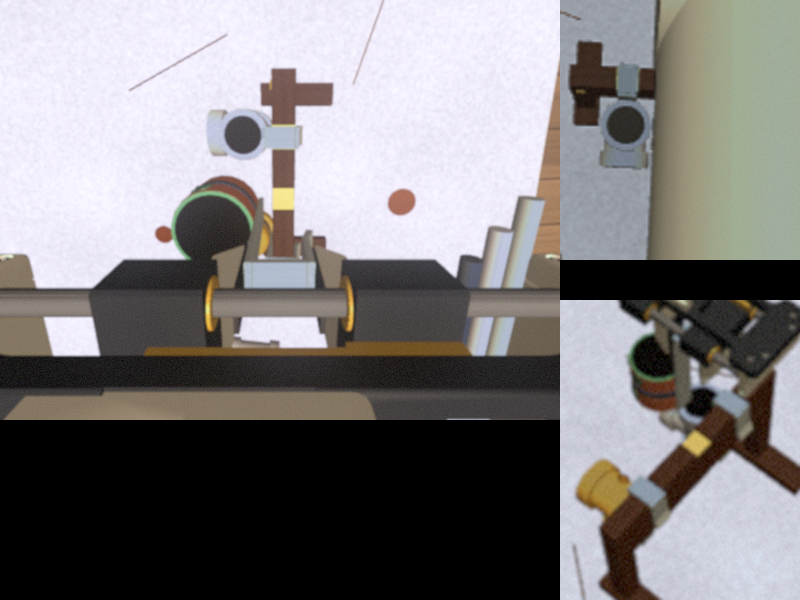

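The wrist view has the notch at (284,198) and the held crown's upper edge at row ~262, columns 243–315. The tee is up the image, so up is +y. I'll measure notch and crown with this one camera.

Run:
```python
from h import *
W=np.load("W2.npy",allow_pickle=True).item(); w=cv2.imread("pics/w2.png"); hsv=cv2.cvtColor(w,cv2.COLOR_BGR2HSV)
m=cv2.inRange(hsv,(20,60,80),(40,255,255)); m[:180]=0; m[215:]=0; m[:,:265]=0; m[:,300:]=0
ys,xs=np.nonzero(m); print("notch px",xs.min(),xs.max(),ys.min(),ys.max(),len(xs))
for v in (ys.min()-.5,ys.max()+.5): print(ray(W,xs.mean(),v,.174))
for u in (xs.min()-.5,xs.max()+.5): print(ray(W,u,ys.mean(),.174))
# crown
print("col279 rows250-290",w[250:292,279,1].tolist()); print("row275",w[275,236:325,1].tolist())
# rail top edges rows 160,230
for v in (165,180,225,235): print(v,[int(x) for x in w[v,262:302,1]])
st()
```

```text
notch px 273 293 187 210 489
[ 0.55667332 -0.04630336  0.174     ]
[ 0.55524625 -0.07083836  0.174     ]
[ 0.54556963 -0.05791848  0.174     ]
[ 0.56639122 -0.05919509  0.174     ]
col279 rows250-290 [56, 53, 55, 59, 54, 57, 72, 89, 98, 94, 84, 86, 111, 129, 135, 135, 135, 134, 134, 133, 136, 133, 137, 136, 136, 136, 133, 136, 135, 136, 135, 137, 134, 135, 133, 133, 130, 113, 81, 53, 51, 64]
row275 [72, 52, 39, 21, 28, 31, 44, 73, 106, 127, 134, 136, 134, 135, 132, 131, 128, 131, 136, 135, 134, 135, 133, 136, 132, 134, 135, 134, 137, 135, 133, 133, 134, 136, 136, 136, 134, 136, 136, 136, 136, 135, 135, 136, 136, 135, 134, 135, 137, 137, 137, 136, 135, 136, 139, 133, 134, 137, 135, 136, 134, 135, 137, 135, 137, 134, 137, 136, 135, 133, 129, 128, 133, 137, 138, 137, 135, 131, 114, 82, 49, 37, 38, 39, 45, 53, 69, 85, 85]
165 [167, 169, 168, 167, 171, 168, 170, 168, 162, 143, 103, 71, 61, 62, 62, 63, 65, 63, 65, 63, 63, 61, 64, 65, 63, 66, 63, 67, 66, 62, 64, 78, 112, 148, 166, 172, 172, 170, 169, 170]
180 [170, 169, 169, 168, 168, 170, 171, 170, 166, 148, 111, 75, 60, 59, 65, 63, 66, 61, 63, 66, 62, 61, 63, 66, 63, 64, 64, 69, 68, 67, 65, 83, 121, 150, 167, 170, 172, 171, 172, 172]
225 [77, 77, 78, 75, 73, 62, 77, 98, 115, 118, 103, 75, 58, 52, 60, 61, 57, 60, 61, 57, 57, 56, 57, 58, 57, 62, 61, 59, 63, 61, 66, 94, 137, 160, 167, 165, 165, 164, 165, 165]
235 [118, 121, 119, 114, 109, 95, 80, 76, 74, 75, 65, 58, 54, 56, 56, 54, 54, 58, 59, 57, 52, 58, 57, 61, 56, 56, 63, 60, 59, 59, 59, 78, 111, 126, 133, 136, 137, 132, 134, 130]
t 5.68 pos [ 0.5529 -0.0547  0.3226] yaw_y -3.40 zaxis [-0.     0.001 -1.   ] w 0.0333 ff 25.0 F [ 0.28  0.48 -3.41] T [-0.06 -0.05  0.02]
```

Run:
```python
from h import *
W=np.load("W2.npy",allow_pickle=True).item()
for z in (.3465,.3485,.3505): print(z,ray(W,243.7,275,z),ray(W,315,275,z),ray(W,279,261.5,z))
M=R.from_rotvec(W["orientation"]).as_matrix(); print(W["position"]); st()
```

```text
0.3465 [ 0.53631359 -0.05024613  0.3465    ] [ 0.56946775 -0.05226536  0.3465    ] [ 0.55315499 -0.04437714  0.3465    ]
0.3485 [ 0.53662825 -0.04920549  0.3485    ] [ 0.56928512 -0.05119443  0.3485    ] [ 0.55321704 -0.04342452  0.3485    ]
0.3505 [ 0.53694291 -0.04816484  0.3505    ] [ 0.56910249 -0.05012349  0.3505    ] [ 0.55327909 -0.04247191  0.3505    ]
[0.55729185 0.01913382 0.47984018]
t 5.68 pos [ 0.5529 -0.0547  0.3226] yaw_y -3.40 zaxis [-0.     0.001 -1.   ] w 0.0333 ff 25.0 F [ 0.28  0.48 -3.41] T [-0.06 -0.05  0.02]
```

>>> move_arm --pt "0 0 0 0 0 0" --pt "0 0 0 0 0 0" --pt "0 0 0 0 0 0" --pt "0 0 0 0 0 0" --pt "0 0 0 0 0 0" --pt "0 0 0 0 0 0" --pt "0 0 0 0 0 0" --pt "0 0 0 0 0 0"

```text
clock: 6.35
ee_pos: [0.5528, -0.0567, 0.3227]
orientation: [2.289, 2.152, 0.0]
ft_force: [-0.3, -1.2, -3.8]
grip_width: 0.0337
finger_force: 25.0
```

Notch centre from the wrist is (0.5560, -0.0586), which agrees with the top view. The crown sits about 2–3 mm to +y of the TCP. I'll aim TCP at x≈0.5555, y≈-0.063, slightly short of the notch on the -y side, and descend in stages.

>>> move_arm --pt "0.06 -0.15 0 0 0 0" --pt "0 0 0 0 0 0" --pt "0 0 -0.2 0 0 0" --pt "0 0 -0.3 0 0 0" --pt "0 0 -0.3 0 0 0" --pt "0 0 -0.3 0 0 0" --pt "0 0 -0.3 0 0 0" --pt "0 0 -0.1 0 0 0"

```text
clock: 7.02
ee_pos: [0.5538, -0.0625, 0.2602]
orientation: [-2.287, -2.15, 0.004]
ft_force: [-1.2, 0.2, -3.5]
grip_width: 0.033
finger_force: 25.0
```

>>> move_arm --pt "0 0 0 0 0 0" --pt "0 0 0 0 0 0" --pt "0 0 0 0 0 0" --pt "0 0 0 0 0 0" --pt "0 0 0 0 0 0" --pt "0 0 0 0 0 0" --pt "0 0 0 0 0 0" --pt "0 0 0 0 0 0"

```text
clock: 7.68
ee_pos: [0.5553, -0.0627, 0.2629]
orientation: [2.289, 2.152, 0.0]
ft_force: [-0.3, -0.3, -4.3]
grip_width: 0.0331
finger_force: 25.0
```

Run:
```python
from h import *
from workcell import viewer
st()
W=viewer.camera_info("wrist"); w=viewer.snapshot("wrist"); s=viewer.snapshot("scene")
cv2.imwrite("pics/w3.png",w)
np.save("W3.npy",W,allow_pickle=True)
k=lambda im,x,y,w,h,f: cv2.resize(im[y:y+h,x:x+w],(w*f,h*f),interpolation=cv2.INTER_CUBIC)
out=np.zeros((600,800,3),np.uint8); out[:,:400]=k(w,190,150,133,200,3)[:600,:400] if 0 else cv2.resize(w[120:320,180:313],(400,600),interpolation=cv2.INTER_CUBIC)
out[:,400:]=cv2.resize(s[180:330,220:320],(400,600),interpolation=cv2.INTER_CUBIC)
cv2.imwrite("pics/z3.png",cv2.convertScaleAbs(out,alpha=1.4))
```

```text
t 7.68 pos [ 0.5553 -0.0627  0.2629] yaw_y -3.54 zaxis [ 0.  0. -1.] w 0.0331 ff 25.0 F [-0.31 -0.32 -4.33] T [-0.06 -0.14 -0.04]
```

View pics/z3.png

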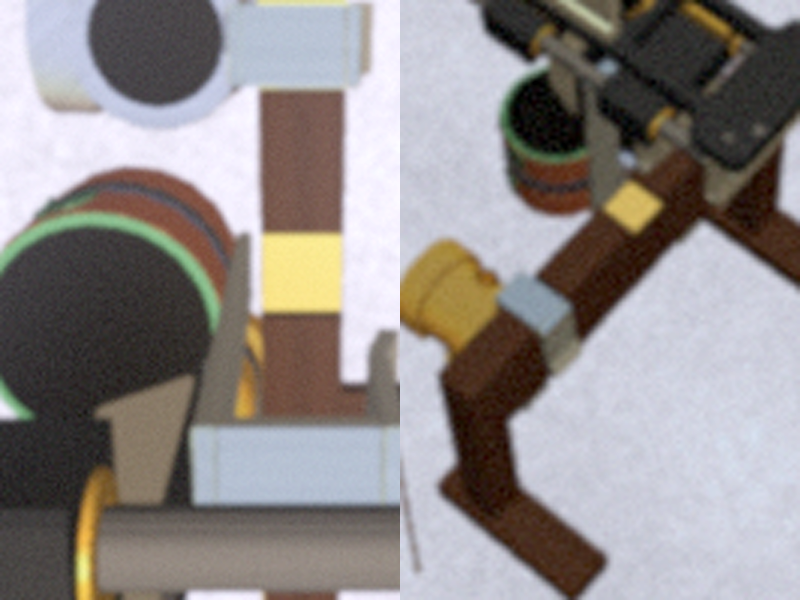

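The strap is just in front of the rail and the notch is visible; there is no contact force. The path down is clear.

>>> move_arm --pt "0.01 0 -0.15 0 0 0" --pt "0 0 -0.2 0 0 0" --pt "0 0 -0.2 0 0 0" --pt "0 0 -0.2 0 0 0" --pt "0 0 -0.2 0 0 0" --pt "0 0 -0.2 0 0 0" --pt "0 0 -0.2 0 0 0" --pt "0 0 -0.1 0 0 0"

```text
clock: 8.45
ee_pos: [0.5549, -0.0627, 0.2031]
orientation: [-2.288, -2.151, 0.002]
ft_force: [0.5, -0.2, -2.8]
grip_width: 0.0332
finger_force: 25.0
```

>>> move_arm --pt "0 0 0 0 0 0" --pt "0 0 0 0 0 0" --pt "0 0 -0.1 0 0 0" --pt "0 0 -0.1 0 0 0" --pt "0 0 -0.1 0 0 0" --pt "0 0 -0.1 0 0 0" --pt "0 0 0 0 0 0" --pt "0 0 0 0 0 0"

```text
clock: 9.12
ee_pos: [0.5553, -0.0627, 0.1883]
orientation: [-2.289, -2.151, 0.001]
ft_force: [-0.3, -1.0, -3.1]
grip_width: 0.0335
finger_force: 25.0
```

>>> move_arm --pt "0 0 -0.1 0 0 0" --pt "0 0 -0.1 0 0 0" --pt "0 0 -0.1 0 0 0" --pt "0 0 -0.1 0 0 0" --pt "0 0 -0.1 0 0 0" --pt "0 0 -0.05 0 0 0" --pt "0 0 0 0 0 0" --pt "0 0 0 0 0 0"

```text
clock: 9.78
ee_pos: [0.5555, -0.0627, 0.1665]
orientation: [-2.289, -2.151, 0.0]
ft_force: [0.5, -0.5, -4.3]
grip_width: 0.0332
finger_force: 25.0
```

>>> move_arm --pt "0 0 -0.03 0 0 0" --pt "0 0 -0.03 0 0 0" --pt "0 0 -0.03 0 0 0" --pt "0 0 -0.03 0 0 0" --pt "0 0 -0.03 0 0 0" --pt "0 0 0 0 0 0" --pt "0 0 0 0 0 0" --pt "0 0 0 0 0 0"

```text
clock: 10.45
ee_pos: [0.5556, -0.0627, 0.1608]
orientation: [2.289, 2.152, 0.0]
ft_force: [-0.1, -0.0, -3.5]
grip_width: 0.0334
finger_force: 25.0
```

```bash
python3 -c "
from h import *
st()"
```

```text
t 10.45 pos [ 0.5556 -0.0627  0.1608] yaw_y -3.54 zaxis [ 0.  0. -1.] w 0.0334 ff 25.0 F [-0.14 -0.05 -3.54] T [-0.08 -0.07  0.01]
```

Weight reads about -3.6 N and there is no contact yet. I'm creeping down to touch.

>>> move_arm --pt "0 0 -0.01 0 0 0" --pt "0 0 -0.01 0 0 0" --pt "0 0 -0.01 0 0 0" --pt "0 0 -0.01 0 0 0" --pt "0 0 0 0 0 0" --pt "0 0 0 0 0 0" --pt "0 0 0 0 0 0" --pt "0 0 0 0 0 0"

```text
clock: 11.12
ee_pos: [0.5557, -0.0627, 0.1591]
orientation: [2.289, 2.152, 0.0]
ft_force: [0.0, 0.2, -4.1]
grip_width: 0.0336
finger_force: 25.0
```

>>> move_arm --pt "0 0 -0.01 0 0 0" --pt "0 0 -0.01 0 0 0" --pt "0 0 0 0 0 0" --pt "0 0 0 0 0 0" --pt "0 0 0 0 0 0" --pt "0 0 0 0 0 0" --pt "0 0 0 0 0 0" --pt "0 0 0 0 0 0"

```text
clock: 11.78
ee_pos: [0.5557, -0.0625, 0.1583]
orientation: [-2.289, -2.152, -0.0]
ft_force: [0.5, 0.7, -3.9]
grip_width: 0.0333
finger_force: 25.0
```

>>> move_arm --pt "0 0 -0.01 0 0 0" --pt "0 0 0 0 0 0" --pt "0 0 0 0 0 0" --pt "0 0 -0.01 0 0 0" --pt "0 0 0 0 0 0" --pt "0 0 0 0 0 0" --pt "0 0 0 0 0 0" --pt "0 0 0 0 0 0"

```text
clock: 12.45
ee_pos: [0.5557, -0.0625, 0.1575]
orientation: [-2.289, -2.152, -0.0]
ft_force: [0.5, 2.5, -3.6]
grip_width: 0.0333
finger_force: 25.0
```

>>> move_arm --pt "0 0 -0.01 0 0 0" --pt "0 0 0 0 0 0" --pt "0 0 0 0 0 0" --pt "0 0 0 0 0 0" --pt "0 0 0 0 0 0" --pt "0 0 0 0 0 0" --pt "0 0 0 0 0 0" --pt "0 0 0 0 0 0"

```text
clock: 13.12
ee_pos: [0.5557, -0.0626, 0.1572]
orientation: [-2.289, -2.152, -0.0]
ft_force: [0.8, 3.3, -2.8]
grip_width: 0.0335
finger_force: 25.0
```

A +y force of about 3 N is building as it lowers, probably the notch's -y edge. I'll ease it to +y.

>>> move_arm --pt "0 0.015 0 0 0 0" --pt "0 0.015 0 0 0 0" --pt "0 0 0 0 0 0" --pt "0 0 0 0 0 0" --pt "0 0 0 0 0 0" --pt "0 0 0 0 0 0" --pt "0 0 0 0 0 0" --pt "0 0 0 0 0 0"

```text
clock: 13.78
ee_pos: [0.5556, -0.0616, 0.1571]
orientation: [2.289, 2.152, -0.0]
ft_force: [-0.6, -0.3, -3.7]
grip_width: 0.0332
finger_force: 25.0
```

Run:
```python
from h import *
from workcell import viewer
st()
W=viewer.camera_info("wrist"); w=viewer.snapshot("wrist"); s=viewer.snapshot("scene")
cv2.imwrite("pics/w4.png",w)
out=np.zeros((600,800,3),np.uint8); out[:,:400]=cv2.resize(w[120:320,180:313],(400,600),interpolation=cv2.INTER_CUBIC)
out[:,400:]=cv2.resize(s[180:330,220:320],(400,600),interpolation=cv2.INTER_CUBIC)
cv2.imwrite("pics/z4.png",cv2.convertScaleAbs(out,alpha=1.4))
```

```text
t 13.78 pos [ 0.5556 -0.0616  0.1571] yaw_y -3.55 zaxis [-0. -0. -1.] w 0.0332 ff 25.0 F [-0.64 -0.3  -3.7 ] T [-0.12 -0.1   0.01]
```

View pics/z4.png

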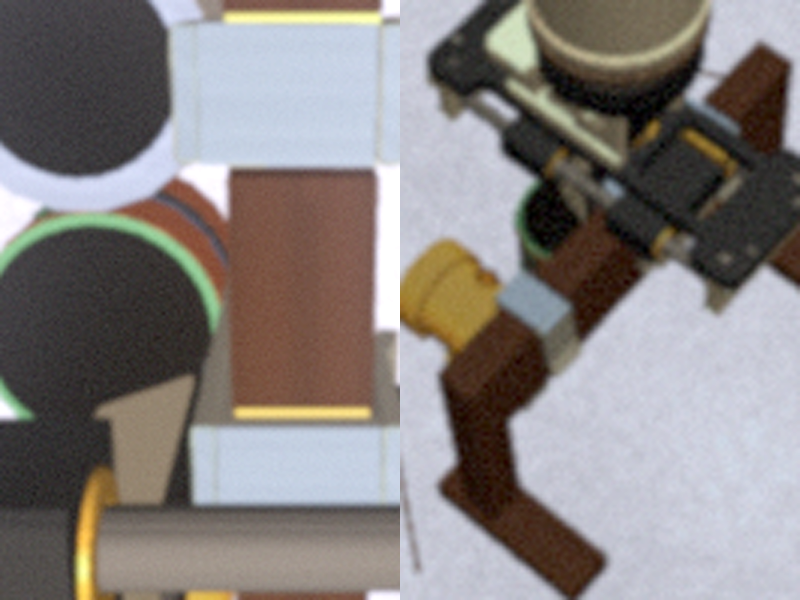

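The strap lies within the notch, with a thin yellow sliver showing on its +y side. The forces have dropped back to the weight alone, and the neighbours are unmoved. I'm continuing down.

>>> move_arm --pt "0 0 -0.01 0 0 0" --pt "0 0 -0.01 0 0 0" --pt "0 0 -0.01 0 0 0" --pt "0 0 -0.01 0 0 0" --pt "0 0 0 0 0 0" --pt "0 0 0 0 0 0" --pt "0 0 0 0 0 0" --pt "0 0 0 0 0 0"

```text
clock: 14.55
ee_pos: [0.5556, -0.0615, 0.1555]
orientation: [2.289, 2.152, 0.0]
ft_force: [0.1, -0.4, -3.8]
grip_width: 0.0335
finger_force: 25.0
```

>>> move_arm --pt "0 0 -0.01 0 0 0" --pt "0 0 -0.01 0 0 0" --pt "0 0 -0.01 0 0 0" --pt "0 0 0 0 0 0" --pt "0 0 0 0 0 0" --pt "0 0 0 0 0 0" --pt "0 0 0 0 0 0" --pt "0 0 0 0 0 0"

```text
clock: 15.22
ee_pos: [0.5556, -0.0615, 0.1543]
orientation: [-2.289, -2.152, -0.0]
ft_force: [-0.2, 0.1, -3.6]
grip_width: 0.0334
finger_force: 25.0
```

>>> move_arm --pt "0 0 -0.01 0 0 0" --pt "0 0 -0.01 0 0 0" --pt "0 0 -0.01 0 0 0" --pt "0 0 0 0 0 0" --pt "0 0 0 0 0 0" --pt "0 0 0 0 0 0" --pt "0 0 0 0 0 0" --pt "0 0 0 0 0 0"

```text
clock: 15.88
ee_pos: [0.5556, -0.0615, 0.1531]
orientation: [-2.289, -2.152, -0.0]
ft_force: [1.2, -0.3, -3.5]
grip_width: 0.0335
finger_force: 25.0
```

>>> move_arm --pt "0 0 -0.01 0 0 0" --pt "0 0 0 0 0 0" --pt "0 0 0 0 0 0" --pt "0 0 0 0 0 0" --pt "0 0 0 0 0 0" --pt "0 0 0 0 0 0" --pt "0 0 0 0 0 0" --pt "0 0 0 0 0 0"

```text
clock: 16.55
ee_pos: [0.5556, -0.0615, 0.153]
orientation: [2.289, 2.152, 0.0]
ft_force: [-2.8, 0.6, 4.2]
grip_width: 0.0331
finger_force: 25.0
```

It bottoms at the predicted home height (0.153), with about 8 N on the rail. I'm easing off a hair and opening.

>>> move_arm --pt "0 0 0.01 0 0 0" --pt "0 0 0 0 0 0" --pt "0 0 0 0 0 0" --pt "0 0 0 0 0 0" --pt "0 0 0 0 0 0" --pt "0 0 0 0 0 0" --pt "0 0 0 0 0 0" --pt "0 0 0 0 0 0" --squeeze 6

```text
clock: 17.22
ee_pos: [0.5557, -0.0615, 0.153]
orientation: [2.289, 2.152, 0.0]
ft_force: [-0.3, -0.2, -0.4]
grip_width: 0.0334
finger_force: 6.0
```

>>> move_arm --pt "0 0 0 0 0 0" --pt "0 0 0 0 0 0" --pt "0 0 0 0 0 0" --pt "0 0 0 0 0 0" --pt "0 0 0 0 0 0" --pt "0 0 0 0 0 0" --pt "0 0 0 0 0 0" --pt "0 0 0 0 0 0" --claw 0.6

```text
clock: 17.88
ee_pos: [0.5556, -0.0615, 0.1531]
orientation: [2.289, 2.152, 0.0]
ft_force: [0.6, -0.1, 0.3]
grip_width: 0.055
finger_force: 0.0
```

>>> move_arm --pt "0 0 0 0 0 0" --pt "0 0 0 0 0 0" --pt "0 0 0 0 0 0" --pt "0 0 0 0 0 0" --pt "0 0 0 0 0 0" --pt "0 0 0 0 0 0" --pt "0 0 0 0 0 0" --pt "0 0 0 0 0 0"

```text
clock: 18.55
ee_pos: [0.5556, -0.0615, 0.1531]
orientation: [2.289, 2.152, 0.0]
ft_force: [-0.0, -0.7, -0.5]
grip_width: 0.0551
finger_force: 0.0
```

Run:
```python
from h import *
from workcell import viewer
st()
w=viewer.snapshot("wrist"); s=viewer.snapshot("scene")
out=np.zeros((600,800,3),np.uint8); out[:,:400]=cv2.resize(w[120:320,180:313],(400,600),interpolation=cv2.INTER_CUBIC)
out[:,400:]=cv2.resize(s[180:330,220:320],(400,600),interpolation=cv2.INTER_CUBIC)
cv2.imwrite("pics/z5.png",cv2.convertScaleAbs(out,alpha=1.4))
```

```text
t 18.55 pos [ 0.5556 -0.0615  0.1531] yaw_y -3.54 zaxis [ 0.  0. -1.] w 0.0551 ff 0.0 F [-0.   -0.66 -0.45] T [-0.07  0.09  0.01]
```

View pics/z5.png

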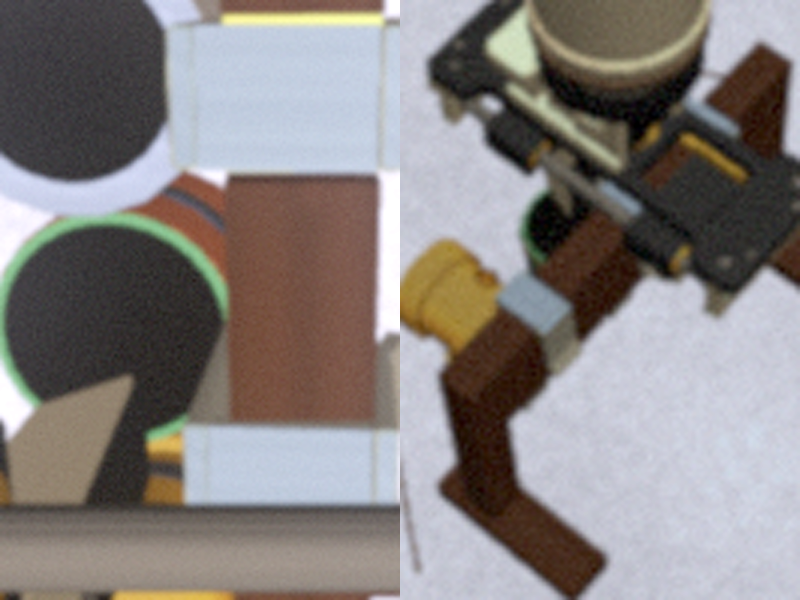

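Released. It hangs leaning like the others, and the finger is clear of the strap. I'm lifting straight up and backing off.

>>> move_arm --pt "0 0 0.05 0 0 0" --pt "0 0 0.1 0 0 0" --pt "0 0 0.3 0 0 0" --pt "0 0 0.6 0 0 0" --pt "0 0 0.8 0 0 0" --pt "0 0 0.8 0 0 0" --pt "0 0 0.8 0 0 0" --pt "0 0 0.6 0 0 0"

```text
clock: 19.32
ee_pos: [0.5564, -0.0617, 0.3195]
orientation: [2.287, 2.149, 0.005]
ft_force: [1.0, -0.1, -0.3]
grip_width: 0.0549
finger_force: 0.0
```

>>> move_arm --pt "0 0.8 0 0 0 0" --pt "0 0.8 0 0 0 0" --pt "0 0.8 0 0 0 0" --pt "0 0.8 0 0 0 0" --pt "0 0.8 0 0 0 0" --pt "0 0.8 0 0 0 0" --pt "0 0.6 0 0 0 0" --pt "0 0.4 0 0 0 0"

```text
clock: 19.98
ee_pos: [0.555, 0.1744, 0.3165]
orientation: [-2.285, -2.156, -0.003]
ft_force: [-0.1, 0.3, 0.4]
grip_width: 0.055
finger_force: 0.0
```

Run:
```python
from h import *
from workcell import viewer
st()
t=viewer.snapshot("top"); s=viewer.snapshot("scene")
out=np.zeros((600,800,3),np.uint8); out[:,:400]=cv2.resize(s[180:330,220:320],(400,600),interpolation=cv2.INTER_CUBIC)
out[:300,400:]=cv2.resize(t[165:265,250:383],(400,300),interpolation=cv2.INTER_CUBIC)
cv2.imwrite("pics/z6.png",cv2.convertScaleAbs(out,alpha=1.4))
```

```text
t 19.98 pos [0.555  0.1744 0.3165] yaw_y -3.33 zaxis [ 0.001  0.002 -1.   ] w 0.0550 ff 0.0 F [-0.08  0.27  0.37] T [-0.09  0.07 -0.04]
```

View pics/z6.png

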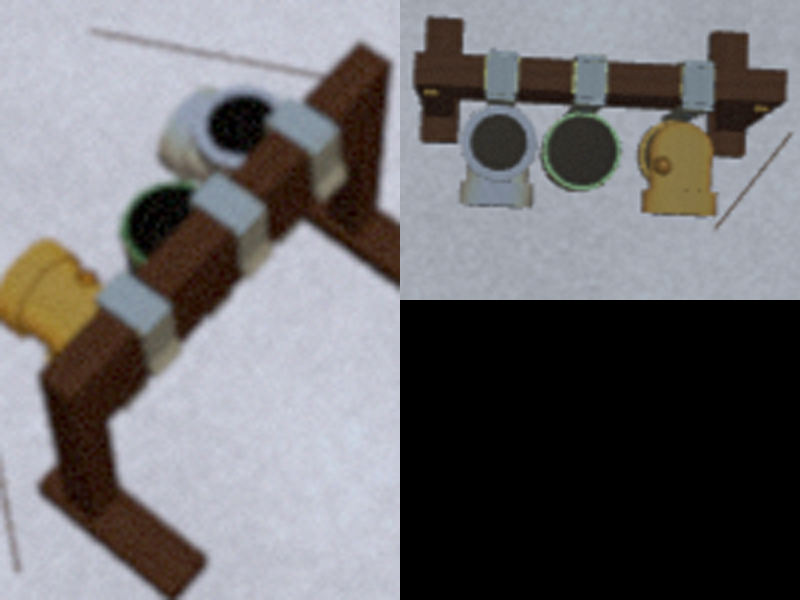

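The copper hanger is seated in the middle notch, coupling to the front at (580,150), between the tee and the elbow. All three hang alike and the gripper is clear. I'll let it settle, then hand in.

>>> move_arm --pt "0 0 0 0 0 0" --pt "0 0 0 0 0 0" --pt "0 0 0 0 0 0" --pt "0 0 0 0 0 0" --pt "0 0 0 0 0 0" --pt "0 0 0 0 0 0" --pt "0 0 0 0 0 0" --pt "0 0 0 0 0 0"

```text
clock: 20.75
ee_pos: [0.5556, 0.1703, 0.3151]
orientation: [-2.289, -2.151, -0.0]
ft_force: [-0.3, 0.4, -0.0]
grip_width: 0.0549
finger_force: 0.0
```

```bash
python3 -c "
from workcell import robot
print(robot.finish_job())"
```

```text
the job is handed in; nothing more can be done
None
```

The copper coupling now hangs in the middle notch, coupling to the front and released, with both neighbours still in their notches; I handed the job in at about 21 s, and no verdict was returned.

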